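# Set the pepper mill's grind and hold it ready over the ramekin

## Task

While the pepper mill stands in its charging base, turn its numbered grind sleeve to 4. Then lift the mill out, carry it clear over the spice rack and hold it upright over the middle of the ramekin, its foot about two centimetres above the rim and never touching the ramekin, ready to grind; leave everything else where it stands. Finish while still holding the mill there: do not put it down or let it go.

Things in the scene. Friction and masses are not known exactly. Their poses are not given: they have to be found in the camera images.
- pepper_mill: The taller mill in the charging base: square steel body 46 x 46 mm, 118 mm high (black foot, clear chamber), on top a round black grind sleeve (118 to 142 mm) and a fixed steel cap (up to 147 mm) with a black index line pointing along the mill's +x. Loose, 0.3 to 0.47 kg. Origin at the centre of its underside, z up, x and y square to its sides. To carry, grip two flat sides, 85 to 118 mm up.
- grind_sleeve (a joint): Turn of the grind sleeve on the mill, rad: number N (1 to 6, white numerals on its top, 30 degrees apart, the one at the cap's index line counts) is at (N - 1) x 0.524, so 4 is 1.571. Counterclockwise from above raises it. A sprung roller clicks into each number (about 0.06 N m; let go within 10 degrees it drops in); stops at 1 and 6. Starts on 1, 2 or 3.
- sleeve_mid (a point): On the mill's axis at mid-height of the grind sleeve: 130 mm above the mill's underside. The sleeve is a 44 mm cylinder, 24 mm high, gripped from above on its round side; fingertips lower than 118 mm above the mill's underside catch the square body. The recess keeps the mill itself from turning, after about 4 degrees of play.
- mill_outlet (a point): Centre of the underside of the pepper mill, where the pepper comes out (same axes as the mill).
- mill_top (a point): Centre of the top of the steel cap, 147 mm above the mill's underside.
- charging_base: Black charging base, fixed: 154 mm along its x, 76 mm along its y, 26 mm high, origin at the centre of its underside. Two square recesses 49 mm wide and 18 mm deep (floor 8 mm above the worktop), centred at x = -42 and +42 mm; one holds the pepper mill, the other the salt mill, either way round.
- salt_mill: Bystander: shorter square mill, 46 x 46 mm, 97 mm high with a domed black cap and no sleeve, in the other recess. Origin at the centre of its underside.
- ramekin: The ramekin: low, straight-sided fluted white dish, 82 mm across the rim, 48 mm high, 73 mm inner diameter. Loose. Origin at the centre of its underside.
- ramekin_rim (a point): Centre of the ramekin's mouth, at the height of its rim (48 mm above the worktop), z up.
- bowl: Bystander: wider round white bowl, 116 mm across, 55 mm high. Origin at the centre of its underside.
- beaker: Bystander: tall narrow white beaker, 68 mm across, 90 mm high. Origin at the centre of its underside.
- spice_rack: Obstacle between base and crockery, fixed: wire rack with eight spice jars, 226 mm along its x, 112 mm along its y, 100 mm high. Origin at the centre of its underside.
- oil_bottle: Bystander: green bottle, 64 mm across, 235 mm high, beyond the rack. Origin at the centre of its underside.
- vinegar_bottle: Bystander: amber bottle, 54 mm across, 200 mm high, beyond the rack. Origin at the centre of its underside.
- mustard_jar: Bystander: jar, 68 mm across, 100 mm high, beyond the charging base. Origin at the centre of its underside.
- wooden_spoon: Bystander: wooden spoon, 260 mm long, lying beside the charging base on the side away from the rack. Origin under its middle.
Things that resemble listed ones, but are neither listed nor needed, are in the scene too. Leave any blue or purple look-alike of the pepper_mill alone.

How it is judged:
By the outcome, as a careful person would: the job done as asked, in the order asked, and still so for the second after the job is handed in, while the arm keeps its last pose, push and grip.
It also fails if it takes over 45 s, if anything falls off the work surface, if the arm or the gripper's body presses on something with over 40 N, if the wrist force passes 120 N, or if a joint passes its speed limit or range.

## Robot

A 7-joint arm with a two-finger parallel gripper is mounted at the origin on the work surface. World frame = base frame: x ahead of the robot, y to its left, z up, the work surface at z = 0. Lengths are in m, angles in rad, forces in N, time in s.
With the tool pointing down it reaches from about 0.4 to 0.85 m from the base axis. Payload 10.4 kg.
Tool frame: the origin (TCP) lies at the very end of the fingers, on their centre line; the grasp point (between the pads) lies 19 mm behind it (grip_point_offset is the distance from the TCP to the grasp point, in m); z points along the fingers, y is the line along which they close (so a half turn about z gives the same grasp; the last joint's range is limited). The gripper opens to 87 mm and grips with 3 to 60 N. Pads are 19 mm wide; open, the fingers measure 117 mm over their backs; the gripper's body (75 mm by 190 mm) begins 51 mm behind the grasp point.
Start: joints at [1.079, 0.332, -0.065, 1.46, 0.022, 1.35, -0.088], TCP at [0.282, -0.558, 0.223] pointing down, gripper open.
Joint ranges: [-2.6, 2.6], [-0.5, 2.12], [-1.47, 1.34], [0.16, 2.42], [-1.27, 4.41], [0.06, 2.06], [-2.6, 2.6]. Speed limits (rad/s): [2.22, 2.22, 2.79, 2.79, 3.14, 3.14, 3.14].

## Interface

Orientations are given as a unit quaternion [x, y, z, w].
In Python, from bench import * gives the robot as it stands.
- The arm moves only by the tool play_rows, never from a script. Its argument "increments" is text: rows parted by semicolons, each of 7 numbers parted by spaces: the turn, a rotation vector about the tool's x, y, z in rad, then the shift along the tool's x, y, z in m, then the opening, from 0 (shut) to 1 (fully open). A call has 1 to 8 rows; each row is the pose to reach, as a shift and turn from the pose commanded when the call began, along the tool's axes at that moment; what a row does not reach only later rows make up. A row lasts 1/10 s, in which the tool goes at most 50 mm and 8.59 degrees, less where a joint would pass 70% of its speed; a pose out of reach is approached as far as the arm can. A call with a gripper value outside its range is refused whole. The fingers move at their own pace and stop on an object; "grip_force" is the grip in N (left out, the last holds). Time passes only in rows, so rows that repeat a pose let the fingers close. It gives the time, the measured TCP pose, the force, the opening and the grip force at its end, in the units of the state.
- read_state(): the state, without advancing time (a new reading comes with each control period).
- camera(name): name is "scene" or "side" or "wrist"; returns a dict with "color" (384x512x3 uint8, red, green, blue), "fx", "fy", "cx", "cy" (pixels), "camera_from_world" (4x4, takes a point from world to camera coordinates); the wrist camera has in their place "mount" (4x4, takes a point from camera to tool coordinates, whose origin is the TCP and whose axes are the flange's). Camera axes: x right, y down, z forward; pixel columns grow to the right and rows downward; lengths in m; the calibration is good to about 2 mm. A picture is of the moment at which its call begins: read the wrist's pose just before it. There is no depth.
- close_job(): hands the job in; it is judged then, once.
The state is a dict: "time": time; "joint_positions": joint angles; "joint_vel": joint speeds; "joint_torque": joint torques, N m; "ee_pos": TCP position; "eef_rot": TCP orientation; "ft_force": force on the tool from outside, world axes, zero at the start; "torque": the same for the moment, N m; "width": finger opening in m; "grip_force": force on a finger pad.
Only numpy, scipy, OpenCV 4.12 (cv2) and the standard library are available. Lean on these libraries where they do the work, as an engineer would, in place of code of your own. Each camera call takes 0.05 s, during which the arm holds its last target. There are 200 camera calls.

## Working session

There is one attempt and no reset: what is moved stays moved. The work goes in short steps, Python scripts to look and compute and a tool call to move; the robot and the scene stay as the last step left them, time stands still between calls to the robot, and variables do not carry over. Pictures are saved under pics/ and viewed, at most 10 in all, crops included, and the job is handed in when it is done.

Besides the shell and the picture viewer there is one more tool, called after ">>>" as a command line: name --argument value ..., lists and objects as JSON in quotes. play_rows: Moves the arm, as the interface text tells. Its arguments: {"type":"object","properties":{"increments":{"type":"string"},"grip_force":{"type":"number"}},"required":["increments"]}

```bash
mkdir -p pics; ls; python3 - <<'E'
from bench import *
import cv2,numpy as np
s=read_state();print({k:np.round(v,3) for k,v in s.items()})
for n in("scene","side"):
    c=camera(n);cv2.imwrite(f"pics/{n}0.png",c["color"][:,:,::-1]);np.savez(f"{n}0.npz",**c)
    M=np.linalg.inv(c["camera_from_world"]);print(n,c["fx"],c["cx"],c["cy"],M[:3,3].round(3),M[:3,2].round(3))
a=cv2.imread("pics/scene0.png");b=cv2.imread("pics/side0.png")
cv2.imwrite("pics/s_up.png",cv2.resize(a,(800,600),interpolation=cv2.INTER_CUBIC))
cv2.imwrite("pics/d_up.png",cv2.resize(b,(800,600),interpolation=cv2.INTER_CUBIC))
E
```

```text
pics
{'time': np.float64(0.0), 'joint_positions': array([ 1.079,  0.333, -0.065,  1.461,  0.022,  1.35 , -0.088]), 'joint_vel': array([-0.001,  0.   , -0.001,  0.001,  0.001, -0.001,  0.   ]), 'joint_torque': array([-1.0000e-03, -6.2326e+01,  2.4000e-02, -3.8990e+01, -6.1000e-02,
        4.0000e-02,  0.0000e+00]), 'ee_pos': array([ 0.282, -0.557,  0.222]), 'eef_rot': array([ 0.973,  0.232, -0.   , -0.001]), 'ft_force': array([ 1.563,  0.474, -0.087]), 'torque': array([ 0.013,  0.046, -0.034]), 'grip_force': np.float64(0.0), 'width': np.float64(0.087)}
scene 355.1454364082496 252.06362543445866 190.33513308104435 [1.25  0.012 1.11 ] [-0.549  0.049 -0.834]
side 454.90690850219227 254.48860629118735 189.57946070454045 [0.33  0.942 0.94 ] [ 0.208 -0.703 -0.68 ]
```

View pics/s_up.png

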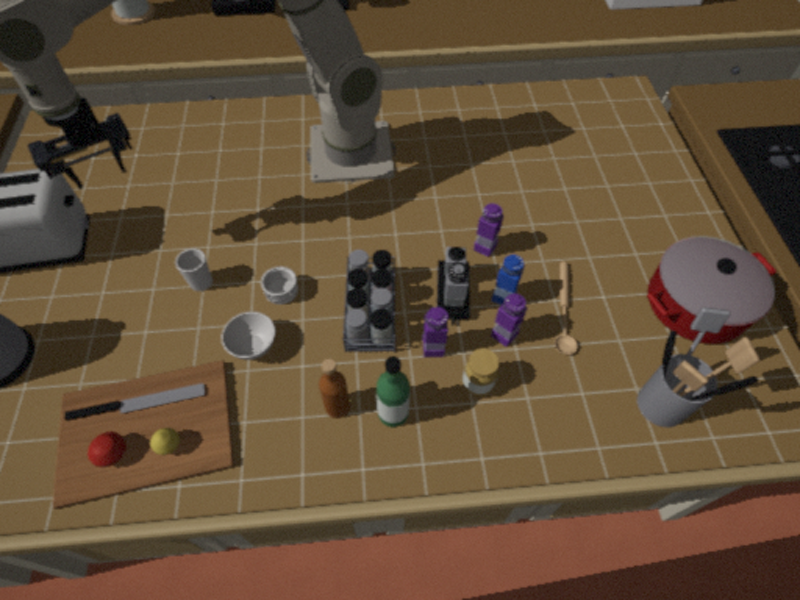

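View pics/d_up.png

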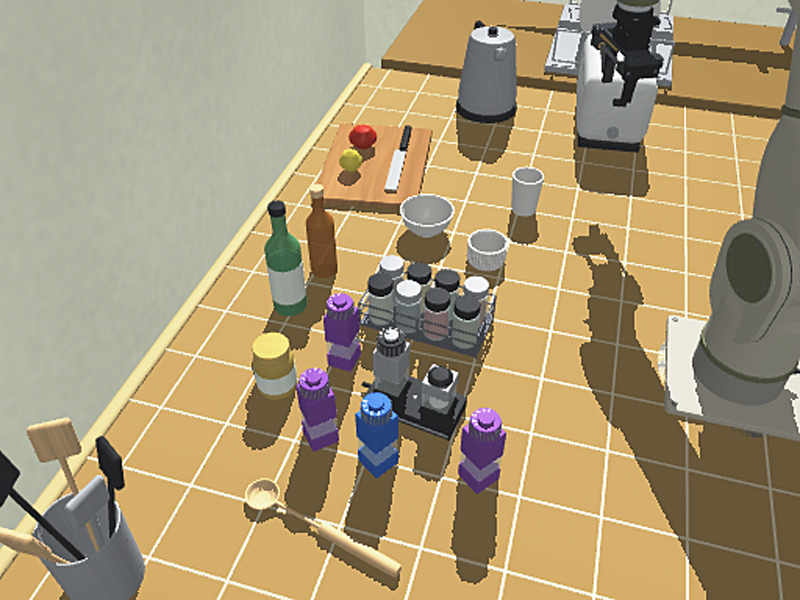

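The pepper mill is the steel one further from the robot: scene (458,268) and side (390,340) in the enlarged pictures. The ramekin is at scene (280,285) and side (487,240), with the rack between them. Purple and blue look-alikes crowd the base.

```bash
cat > h.py <<'E'
import cv2,numpy as np
from scipy.spatial.transform import Rotation as R
K=800/512
def ray(c,u,v,T=None):
    M=np.linalg.inv(c["camera_from_world"]) if T is None else T
    d=M[:3,:3]@np.array([(u-c["cx"])/c["fx"],(v-c["cy"])/c["fy"],1.]);return M[:3,3],d
def onz(c,u,v,z,T=None):
    o,d=ray(c,u,v,T);return o+d*(z-o[2])/d[2]
def tri(rs):
    A=sum(np.eye(3)-np.outer(d,d)/(d@d) for o,d in rs);b=sum((np.eye(3)-np.outer(d,d)/(d@d))@o for o,d in rs)
    return np.linalg.solve(A,b)
E
python3 - <<'E'
from h import *
S=np.load("scene0.npz");D=np.load("side0.npz")
P={"cap":((457,256),(391,334)),"ram":((279,278),(488,238)),"saltcap":((456,254),(439,375))}
for k,(a,b) in P.items():
    z={"cap":.155,"ram":.048,"saltcap":.105}[k]
    print(k,tri([ray(S,a[0]/K,a[1]/K),ray(D,b[0]/K,b[1]/K)]).round(3),onz(S,a[0]/K,a[1]/K,z).round(3),onz(D,b[0]/K,b[1]/K,z).round(3))
for k,p,z in [("rackTL",(347,258),.1),("rackTR",(396,258),.1),("rackBR",(396,345),.0),("rackBL",(346,350),0),("purple",(436,315),.147),("p2",(515,300),.147),("blue",(512,262),.147),("p3",(491,210),.147)]:
    print(k,onz(S,p[0]/K,p[1]/K,z).round(3))
a=cv2.imread("pics/scene0.png")[150:215,260:345];b=cv2.imread("pics/side0.png")[190:300,200:320]
a=cv2.resize(a,(520,400),interpolation=2);b=cv2.resize(b,(0,0),fx=2.3,fy=3.6363,interpolation=2)
cv2.imwrite("pics/c.png",np.hstack([a,b]))
E
```

```text
cap [0.546 0.218 0.169] [0.526 0.215 0.155] [0.556 0.215 0.155]
ram [ 0.476 -0.188  0.055] [ 0.472 -0.188  0.048] [ 0.476 -0.199  0.048]
saltcap [0.476 0.226 0.097] [0.483 0.224 0.105] [0.474 0.232 0.105]
rackTL [ 0.468 -0.025  0.1  ]
rackTR [0.478 0.087 0.1  ]
rackBR [0.649 0.071 0.   ]
rackBL [ 0.651 -0.042  0.   ]
purple [0.667 0.151 0.147]
p2 [0.645 0.319 0.147]
blue [0.547 0.333 0.147]
p3 [0.394 0.316 0.147]
```

View pics/c.png

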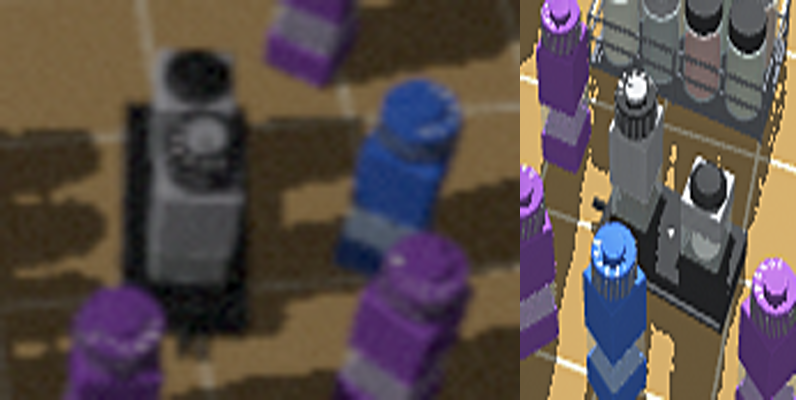

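```bash
cat >> h.py <<'E'
def inc(s,pos,yaw):
    """increments (rotvec, shift) to a pointing-down pose with tool y at world angle yaw (deg)"""
    R0=R.from_quat(s["eef_rot"]);y=np.deg2rad(yaw);Y=np.array([np.cos(y),np.sin(y),0]);Z=np.array([0,0,-1.])
    Rt=R.from_matrix(np.c_[np.cross(Y,Z),Y,Z])
    print("inc",(R0.inv()*Rt).as_rotvec().round(4),R0.inv().apply(np.array(pos)-s["ee_pos"]).round(4),"now",np.round(s["ee_pos"],4),"yaw",yawof(s).round(2))
def yawof(s):
    v=R.from_quat(s["eef_rot"]).apply([0,1,0]);return np.degrees(np.arctan2(v[1],v[0]))
E
python3 - <<'E'
from bench import *
from h import *
s=read_state();c=camera("wrist");print(c["mount"].round(3),c["fx"])
inc(s,[.42,-.17,.34],-20);inc(s,[.53,.215,.34],21)
E
```

```text
[[ 0.    -0.954 -0.301  0.082]
 [ 1.     0.001 -0.001  0.   ]
 [ 0.001 -0.301  0.954 -0.163]
 [ 0.     0.     0.     1.   ]] 301.0617489033546
inc [-1.200e-03 -4.000e-04 -7.529e-01] [ 0.2979 -0.2834 -0.1178] now [ 0.2822 -0.5573  0.2219] yaw -63.14
inc [-1.1000e-03 -9.0000e-04 -1.4685e+00] [ 0.57   -0.5771 -0.1174] now [ 0.2822 -0.5573  0.2219] yaw -63.14
```

>>> play_rows --increments "0 0 -0.3 0.02 -0.02 -0.1 1;0 0 -0.3 0.05 -0.05 -0.118 1;0 0 -0.75 0.3 -0.28 -0.118 1;0 0 -0.75 0.3 -0.28 -0.118 1;0 0 -0.75 0.3 -0.28 -0.118 1;0 0 -0.75 0.3 -0.28 -0.118 1;0 0 -0.75 0.3 -0.28 -0.118 1;0 0 -0.75 0.3 -0.28 -0.118 1"

```text
time: 0.95
ee_pos: [0.4007, -0.2323, 0.335]
eef_rot: [0.82, 0.572, -0.0, 0.0]
ft_force: [1.7, 0.3, 0.5]
width: 0.0866
grip_force: 0.0
```

```bash
python3 - <<'E'
from bench import *
from h import *
s=read_state();inc(s,[.555,.216,.30],21);print(s["joint_positions"].round(2))
E
```

```text
inc [-0.000e+00  5.000e-04 -7.186e-01] [ 0.474  -0.0097  0.0348] now [ 0.4007 -0.2323  0.335 ] yaw -20.17
[ 0.84 -0.05 -0.39  1.66 -0.02  1.53  0.1 ]
```

>>> play_rows --increments "0 0 -0.72 0.43 0 0 1;0 0 -0.72 0.43 0 0 1;0 0 -0.72 0.43 0 0 1;0 0 -0.72 0.43 0 0 1;0 0 -0.72 0.43 0 0 1;0 0 -0.72 0.43 0 0.03 1;0 0 -0.72 0.43 0 0.03 1;0 0 -0.72 0.43 0 0.03 1"

```text
time: 1.75
ee_pos: [0.5381, 0.1409, 0.31]
eef_rot: [0.566, 0.824, 0.0, 0.0]
ft_force: [0.3, 0.1, 0.5]
width: 0.0871
grip_force: 0.0
```

>>> play_rows --increments "0 0 0 0 0 0 1;0 0 0 0 0 0 1"

```text
time: 1.95
ee_pos: [0.5374, 0.1404, 0.3094]
eef_rot: [0.565, 0.825, -0.0, -0.001]
ft_force: [0.1, -1.1, 0.4]
width: 0.087
grip_force: 0.0
```

```bash
python3 - <<'E'
from bench import *
from h import *
s=read_state();inc(s,[.555,.216,.30],21);print(s["joint_positions"].round(2))
c=camera("wrist");np.savez("w1.npz",pos=s["ee_pos"],q=s["eef_rot"],**c)
cv2.imwrite("pics/w1.png",cv2.resize(c["color"][:,:,::-1],(800,600),interpolation=2))
E
```

```text
inc [-0.0015 -0.0011  0.0043] [0.0641 0.0439 0.0094] now [0.5374 0.1404 0.3094] yaw 21.25
[ 0.33  0.23 -0.79  1.47  0.16  1.51 -0.09]
```

View pics/w1.png

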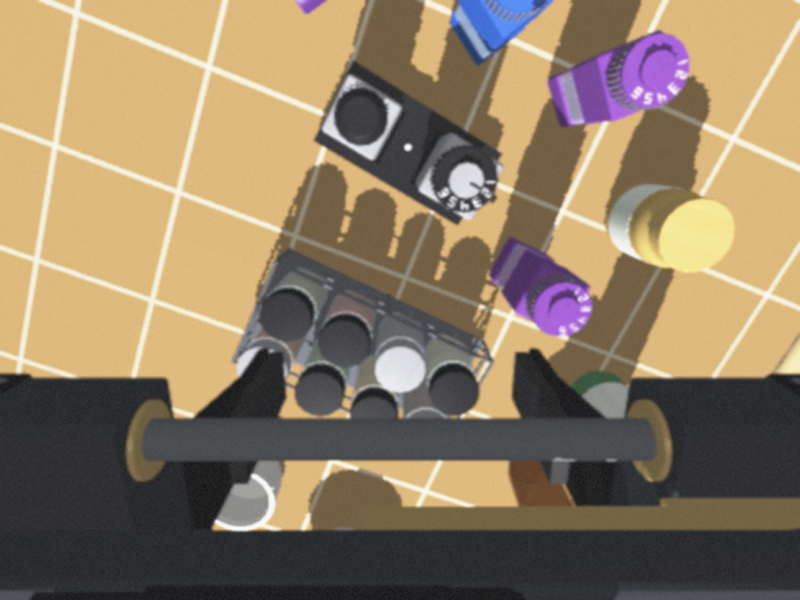

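The picture shows the pepper mill's cap at (467,181), numerals on its lower-right, and the salt mill at (361,117). Time to localise it and take a closer look.

```bash
cat >> h.py <<'E'
def wT(pos,q,c):
    T=np.eye(4);T[:3,:3]=R.from_quat(q).as_matrix();T[:3,3]=pos;return T@c["mount"]
E
python3 - <<'E'
from bench import *
from h import *
c=np.load("w1.npz");T=wT(c["pos"],c["q"],c)
g=lambda u,v,z:onz(c,u/K,v/K,z,T).round(4)
p=g(467,181,.155);q=g(361,117,.105);print("cap",p,"salt",q,"corners top salt",[g(*a,.09) for a in [(351,75),(402,85),(323,134)]])
b=[g(*a,.026) for a in [(355,63),(319,140),(458,222)]];print("base",b)
inc(read_state(),[p[0],p[1],.235],21)
E
```

```text
cap [0.5562 0.2135 0.155 ] salt [0.4731 0.2266 0.105 ] corners top salt [array([0.4548, 0.2519, 0.09  ]), array([0.4927, 0.2593, 0.09  ]), array([0.4486, 0.2049, 0.09  ])]
base [array([0.4461, 0.2679, 0.026 ]), array([0.4371, 0.1967, 0.026 ]), array([0.5834, 0.1743, 0.026 ])]
inc [-0.0008 -0.      0.0017] [0.0629 0.0442 0.0748] now [0.5376 0.1389 0.3099] yaw 21.1
```

>>> play_rows --increments "0 0 0 0.063 0.044 0.04 1;0 0 0 0.063 0.044 0.075 1;0 0 0 0.063 0.044 0.075 1;0 0 0 0.063 0.044 0.075 1;0 0 0 0.063 0.044 0.075 1"

```text
time: 2.5
ee_pos: [0.557, 0.212, 0.2368]
eef_rot: [0.567, 0.824, 0.0, 0.001]
ft_force: [0.5, -0.1, 0.8]
width: 0.0871
grip_force: 0.0
```

```bash
python3 - <<'E'
from bench import *
from h import *
s=read_state();inc(s,[.5562,.2135,.2],21)
c=camera("wrist");np.savez("w2.npz",pos=s["ee_pos"],q=s["eef_rot"],**c)
cv2.imwrite("pics/w2.png",cv2.resize(c["color"][80:272,150:406,::-1],(800,600),interpolation=2))
E
```

```text
inc [ 0.0016  0.0012 -0.001 ] [ 0.0017 -0.0003  0.0368] now [0.557  0.212  0.2368] yaw 20.95
```

View pics/w2.png

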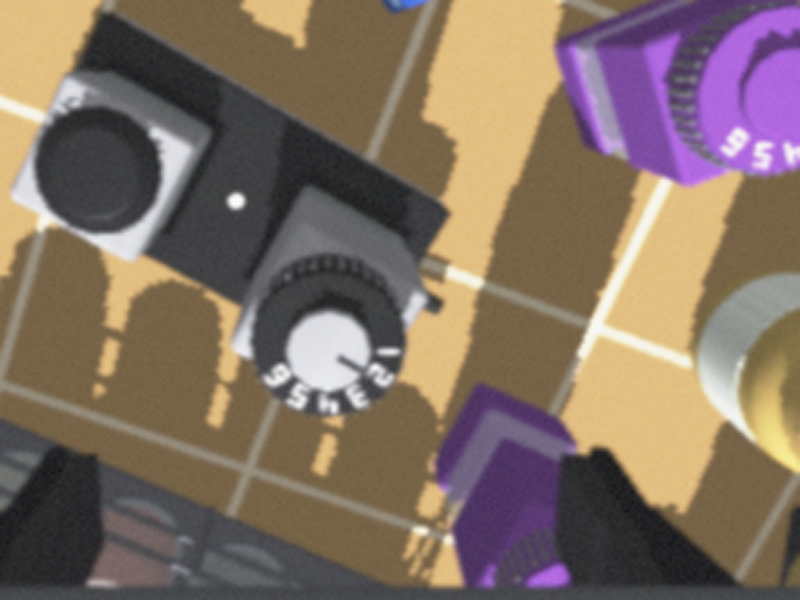

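Index line at (350,363) points at numeral 2, so the sleeve has to turn +60°. The cap centre is at (328,350).

```bash
python3 - <<'E'
from bench import *
from h import *
c=np.load("w2.npz");T=wT(c["pos"],c["q"],c)
g=lambda u,v,z:onz(c,u/3.125+150,v/3.125+80,z,T).round(4)
p=g(328,350,.155);print("cap",p,"index tip",g(363,371,.155),"sleeve edges",g(252,345,.148),g(407,350,.148),g(328,416,.15))
# sleeve outline circle from dark mask at its top
print("salt",g(97,168,.105),"led",g(236,201,.026))
b=[g(*a,.026) for a in [(448,212),(110,12)]];print("base far edge",b,np.degrees(np.arctan2(*(b[0]-b[1])[[1,0]])))
inc(read_state(),[p[0],p[1],.131],21)
E
```

```text
cap [0.5555 0.214  0.155 ] index tip [0.5667 0.2117 0.155 ] sleeve edges [0.5358 0.2056 0.148 ] [0.5771 0.2198 0.148 ] [0.5632 0.1939 0.15  ]
salt [0.4731 0.2286 0.105 ] led [0.5142 0.2198 0.026 ]
base far edge [array([0.5948, 0.2459, 0.026 ]), array([0.4465, 0.27  , 0.026 ])] -9.230356756727417
inc [ 0.0025  0.0013 -0.0012] [ 0.0025 -0.0012  0.1062] now [0.5572 0.2121 0.2372] yaw 20.93
```

>>> play_rows --increments "0.002 0.001 0 0.002 -0.001 0.04 1;0.002 0.001 0 0.002 -0.001 0.07 1;0.002 0.001 0 0.002 -0.001 0.09 1;0.002 0.001 0 0.002 -0.001 0.106 1;0.002 0.001 0 0.002 -0.001 0.106 1;0.002 0.001 0 0.002 -0.001 0.106 1"

```text
time: 3.15
ee_pos: [0.5552, 0.2151, 0.1306]
eef_rot: [0.566, 0.824, -0.0, -0.0]
ft_force: [0.2, -0.0, 0.8]
width: 0.0868
grip_force: 0.0
```

```bash
python3 - <<'E'
from bench import *
from h import *
inc(read_state(),[.5556,.2137,.131],21)
E
```

```text
inc [-0.0005 -0.0006  0.0006] [-0.0014 -0.0001 -0.0004] now [0.5552 0.2151 0.1306] yaw 21.04
```

>>> play_rows --increments "0 0 0 -0.001 0 0 0.6;0 0 0 -0.001 0 0 0.45;0 0 0 -0.001 0 0 0.3;0 0 0 -0.001 0 0 0.3;0 0 0 -0.001 0 0 0.3;0 0 0 -0.001 0 0 0.3" --grip_force 25

```text
time: 3.75
ee_pos: [0.5548, 0.2144, 0.1292]
eef_rot: [0.566, 0.825, -0.001, -0.001]
ft_force: [-1.0, 0.1, 0.5]
width: 0.0467
grip_force: 0.0
```

>>> play_rows --increments "0 0 0 0 0 0 0.3;0 0 0 0 0 0 0.3;0 0 0 0 0 0 0.3"

```text
time: 4.05
ee_pos: [0.5549, 0.2145, 0.1293]
eef_rot: [0.566, 0.825, -0.0, -0.001]
ft_force: [0.5, 0.1, -0.7]
width: 0.0432
grip_force: 25.0
```

>>> play_rows --increments "0 0 -0.12 0 0 0 0.3;0 0 -0.24 0 0 0 0.3;0 0 -0.36 0 0 0 0.3;0 0 -0.48 0 0 0 0.3;0 0 -0.60 0 0 0 0.3;0 0 -0.72 0 0 0 0.3;0 0 -0.84 0 0 0 0.3;0 0 -0.96 0 0 0 0.3"

```text
time: 4.85
ee_pos: [0.5547, 0.2143, 0.1292]
eef_rot: [0.119, 0.993, -0.0, -0.001]
ft_force: [0.1, -0.8, 0.3]
width: 0.0434
grip_force: 25.0
```

>>> play_rows --increments "0 0 -0.08 0 0 0 0.3;0 0 -0.16 0 0 0 0.3;0 0 -0.16 0 0 0 0.3"

```text
time: 5.15
ee_pos: [0.5548, 0.2143, 0.1292]
eef_rot: [0.041, 0.999, 0.0, -0.001]
ft_force: [0.2, -0.1, -0.1]
width: 0.0434
grip_force: 25.0
```

```bash
python3 - <<'E'
from bench import *
from h import *
s=read_state();inc(s,[.5556,.2137,.131],81);print(s["torque"].round(3),s["joint_positions"].round(2))
E
```

```text
inc [-0.     -0.0024  0.0753] [-0.0008 -0.0005 -0.0018] now [0.5548 0.2143 0.1292] yaw 85.32
[ 0.044 -0.26  -0.001] [ 0.31  0.52 -0.99  1.62  0.45  1.25  0.73]
```

>>> play_rows --increments "0 0 0 0 0 0 0.6;0 0 0 0 0 0 1;0 0 0 0 0 0 1;0 0 0 0 0 0 1;0 0 0.07 0 0 -0.05 1;0 0 0.07 0 0 -0.1 1;0 0 0.07 0 0 -0.1 1;0 0 0.07 0 0 -0.1 1"

```text
time: 5.95
ee_pos: [0.5555, 0.2147, 0.2304]
eef_rot: [0.076, 0.997, 0.0, 0.0]
ft_force: [0.5, -0.4, -1.3]
width: 0.0862
grip_force: 0.0
```

```bash
python3 - <<'E'
from bench import *
from h import *
s=read_state();inc(s,[.5556,.2137,.2],81)
c=camera("wrist");np.savez("w3.npz",pos=s["ee_pos"],q=s["eef_rot"],**c)
cv2.imwrite("pics/w3.png",cv2.resize(c["color"][80:272,150:406,::-1],(800,600),interpolation=2))
E
```

```text
inc [0.0005 0.     0.0039] [-0.0003 -0.001   0.0304] now [0.5555 0.2147 0.2304] yaw 81.23
```

View pics/w3.png

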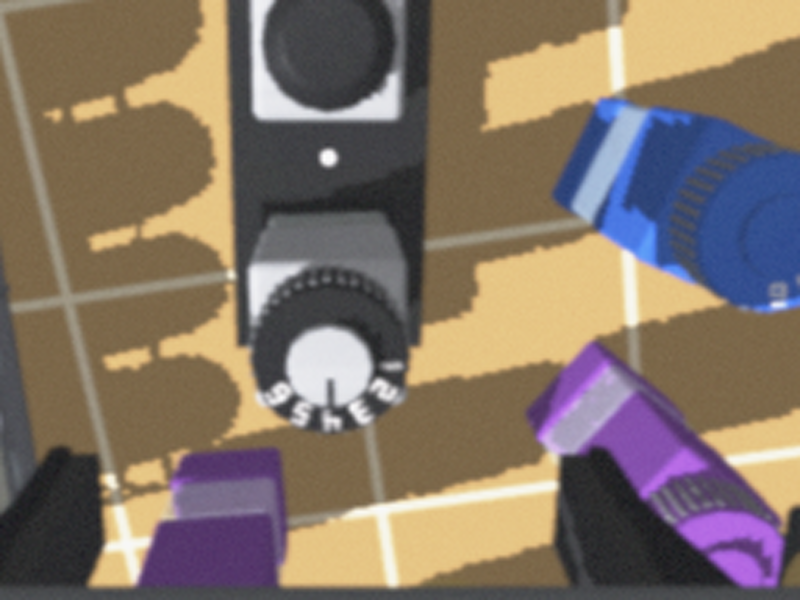

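Numeral 4 now sits at the index line, (330,415) under (330,390). Next I descend and grip the body.

>>> play_rows --increments "0 0 0 0 -0.001 0.045 1;0 0 0 0 -0.001 0.08 1;0 0 0 0 -0.001 0.11 1;0 0 0 0 -0.001 0.136 1;0 0 0 0 -0.001 0.136 1;0 0 0 0 -0.001 0.136 1"

```text
time: 6.6
ee_pos: [0.5541, 0.2134, 0.0929]
eef_rot: [0.076, 0.997, -0.0, -0.002]
ft_force: [0.6, 0.2, 0.7]
width: 0.0871
grip_force: 0.0
```

>>> play_rows --increments "0 0 0 0 0 0 0.6;0 0 0 0 0 0 0.5;0 0 0 0 0 0 0.3;0 0 0 0 0 0 0.3;0 0 0 0 0 0 0.3;0 0 0 0 0 0 0.3;0 0 0 0 0 0 0.3;0 0 0 0 0 0 0.3" --grip_force 30

```text
time: 7.4
ee_pos: [0.5546, 0.2136, 0.0934]
eef_rot: [0.076, 0.997, 0.0, -0.001]
ft_force: [-0.0, 0.6, 0.9]
width: 0.046
grip_force: 29.7
```

```bash
python3 - <<'E'
from bench import *
from h import *
s=read_state();inc(s,[.5556,.2137,.094],81);print(s["width"],s["grip_force"])
c=np.load("w3.npz");T=wT(c["pos"],c["q"],c);print(onz(c,330/3.125+150,365/3.125+80,.155,T))
# ramekin rim from both fixed cameras: white mask, ellipse
for n,(x,y) in (("scene",(279,285)),("side",(488,245))):
    d=np.load(n+"0.npz");h=cv2.cvtColor(d["color"],cv2.COLOR_RGB2HSV);x=int(x/K);y=int(y/K)
    m=((h[...,1]<60)&(h[...,2]>60)).astype(np.uint8);m2=np.zeros_like(m);m2[y-17:y+19,x-17:x+17]=m[y-17:y+19,x-17:x+17]
    cs,_=cv2.findContours(m2,0,2);k=max(cs,key=cv2.contourArea);p=k[:,0].astype(float);print(n,cv2.boundingRect(k),x,y)
    # rim widest: left/right extremes averaged; top row = far rim
    l,r=p[:,0].min(),p[:,0].max();t=p[:,1].min();u=(l+r)/2
    far=onz(d,u,t,.048);M=np.linalg.inv(d["camera_from_world"]);f=M[:3,2]*[1,1,0];f/=np.linalg.norm(f)
    print("centre by far rim",(far-f*.041).round(4), "by mid-width", (onz(d,r,y,.048)-onz(d,l,y,.048)).round(3))
    L=4;im=cv2.resize(d["color"][y-30:y+30,x-40:x+40,::-1],(400,300),interpolation=2);cv2.imwrite(f"pics/r_{n}.png",im);print("crop origin",x-40,y-30)
cv2.imwrite("pics/r.png",np.hstack([cv2.imread("pics/r_scene.png"),cv2.imread("pics/r_side.png")]))
E
```

```text
inc [ 0.0002 -0.002   0.0044] [-0.0009  0.0002 -0.0006] now [0.5546 0.2136 0.0934] yaw 81.25
0.04602017702299293 29.700350785860792
[0.55424982 0.21480641 0.155     ]
scene (165, 170, 26, 25) 178 182
centre by far rim [ 0.4764 -0.1969  0.048 ] by mid-width [0.008 0.091 0.   ]
crop origin 138 152
side (298, 143, 31, 32) 312 156
centre by far rim [ 0.472  -0.2081  0.048 ] by mid-width [-0.09  -0.026  0.   ]
crop origin 272 126
```

View pics/r.png

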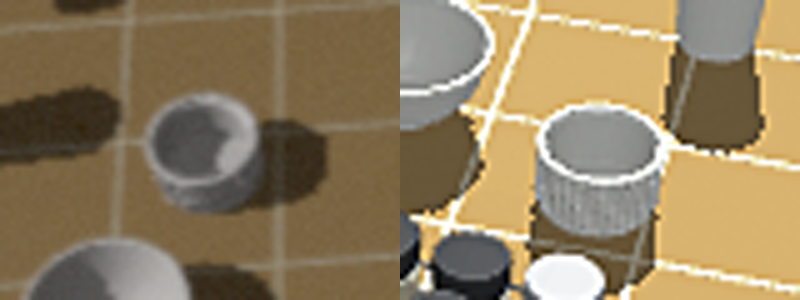

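The rim is centred at about (204,138) in the left crop (scene) and (201,142) in the right one (side).

```bash
python3 - <<'E'
from bench import *
from h import *
S=np.load("scene0.npz");D=np.load("side0.npz")
a=(204/5+138-.4,138/5+152-.4);b=(201.5/5+272-.4,142.5/5+126-.4)
print(onz(S,*a,.048),onz(D,*b,.048),tri([ray(S,*a),ray(D,*b)]))
s=read_state()
inc(s,[.5546,.2136,.27],81);inc(s,[.474,-.10,.27],81)
E
```

```text
[ 0.47804444 -0.1889075   0.048     ] [ 0.47586279 -0.18943641  0.048     ] [ 0.47647463 -0.18961701  0.04704188]
inc [ 0.0002 -0.002   0.0044] [ 0.0004  0.     -0.1766] now [0.5546 0.2136 0.0934] yaw 81.25
inc [ 0.0002 -0.002   0.0044] [ 0.0324 -0.3222 -0.1766] now [0.5546 0.2136 0.0934] yaw 81.25
```

>>> play_rows --increments "0 0 0 0 0 -0.01 0.3;0 0 0 0 0 -0.025 0.3;0 0 0 0 0 -0.05 0.3;0 0 0 0 0 -0.085 0.3;0 0 0 0 0 -0.12 0.3;0 0 0 0 0 -0.15 0.3;0 0 0 0 0 -0.175 0.3;0 0 0 0 0 -0.18 0.3"

```text
time: 8.2
ee_pos: [0.5554, 0.2142, 0.277]
eef_rot: [0.076, 0.997, 0.001, 0.001]
ft_force: [-0.6, -1.1, -4.3]
width: 0.0456
grip_force: 29.7
```

>>> play_rows --increments "0 0 0.05 0.002 -0.015 0 0.3;0 0 0.12 0.005 -0.045 0 0.3;0 0 0.2 0.01 -0.085 0 0.3;0 0 0.28 0.014 -0.125 0 0.3;0 0 0.36 0.018 -0.165 0 0.3;0 0 0.44 0.022 -0.205 0 0.3;0 0 0.50 0.027 -0.235 0 0.3;0 0 0.52 0.03 -0.25 0 0.3"

```text
time: 9.0
ee_pos: [0.4858, -0.0324, 0.2725]
eef_rot: [0.333, 0.943, -0.001, -0.002]
ft_force: [0.3, 0.5, -4.7]
width: 0.0457
grip_force: 29.7
```

>>> play_rows --increments "0 0 0 0 0 0 0.3;0 0 0 0 0 0 0.3"

```text
time: 9.2
ee_pos: [0.4871, -0.0283, 0.2731]
eef_rot: [0.329, 0.944, -0.0, -0.001]
ft_force: [-0.1, 0.6, -4.9]
width: 0.046
grip_force: 29.7
```

```bash
python3 - <<'E'
from bench import *
from h import *
s=read_state();inc(s,[.4765,-.1893,.27],40);print(s["joint_positions"].round(2),s["width"])
c=camera("wrist");np.savez("w4.npz",pos=s["ee_pos"],q=s["eef_rot"],**c)
cv2.imwrite("pics/w4.png",cv2.resize(c["color"][:,:,::-1],(800,600),interpolation=2))
E
```

```text
inc [-0.0015 -0.0022  0.2012] [-0.0919 -0.1326  0.003 ] now [ 0.4871 -0.0283  0.2731] yaw 51.53
[ 0.85  0.07 -0.91  1.69  0.05  1.41  0.83] 0.046031965367411325
```

View pics/w4.png

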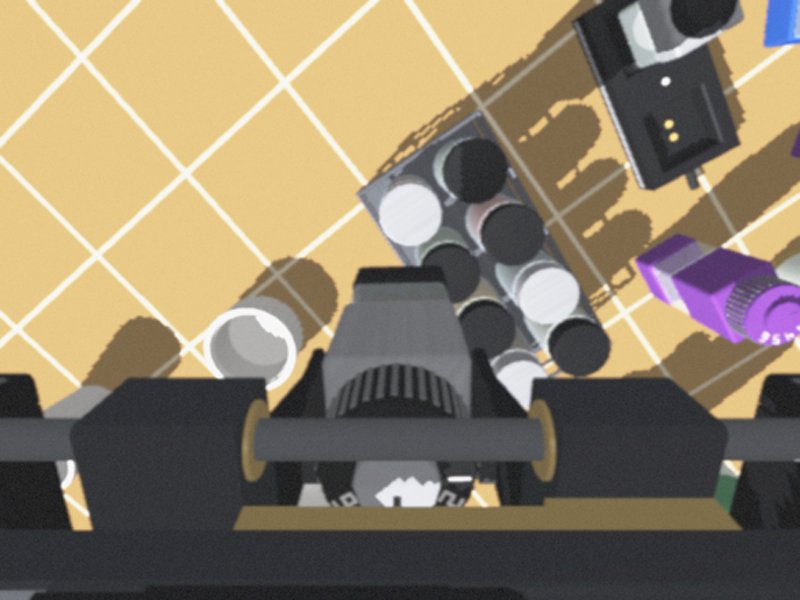

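The mill is held straight in the fingers with 4 still at the index. The whole ramekin rim shows, centred at about (250,349).

```bash
python3 - <<'E'
from bench import *
from h import *
c=np.load("w4.npz");T=wT(c["pos"],c["q"],c)
g=lambda u,v:onz(c,u/K,v/K,.048,T).round(4)
print(g(250,348),g(203,348),g(297,348),g(250,306),g(250,391))
# mill foot bottom edges check (depth unknown): foot front edge at z~.187
print("foot",onz(c,356/K,270/K,.187,T),onz(c,446/K,270/K,.187,T))
inc(read_state(),[.4765,-.1893,.27],40)
E
```

```text
[ 0.4729 -0.1884  0.048 ] [ 0.4467 -0.2214  0.048 ] [ 0.4991 -0.1554  0.048 ] [ 0.4441 -0.1608  0.048 ] [ 0.5042 -0.2184  0.048 ]
foot [ 0.45720803 -0.0353883   0.187     ] [0.48777492 0.00313665 0.187     ]
inc [-0.0012 -0.0023  0.2024] [-0.092  -0.1333  0.003 ] now [ 0.4872 -0.0277  0.2731] yaw 51.6
```

>>> play_rows --increments "0 0 0 -0.011 -0.016 0 0.3;0 0 0 -0.03 -0.044 0 0.3;0 0 0 -0.053 -0.078 0 0.3;0 0 0 -0.073 -0.107 0 0.3;0 0 0 -0.086 -0.126 0 0.3;0 0 0 -0.091 -0.134 0 0.3;0 0 0 -0.091 -0.134 0 0.3;0 0 0 -0.091 -0.134 0 0.3"

```text
time: 10.05
ee_pos: [0.4755, -0.1885, 0.2733]
eef_rot: [0.329, 0.944, 0.0, -0.001]
ft_force: [0.4, -0.3, -4.6]
width: 0.0458
grip_force: 29.7
```

```bash
python3 - <<'E'
from bench import *
from h import *
s=read_state();inc(s,[.4752,-.189,.1535],yawof(s))
for n in("scene","side"):
    c=camera(n);np.savez(n+"1.npz",**c)
    T=c["camera_from_world"]
    def pr(p):
        q=T[:3,:3]@np.array(p)+T[:3,3];return [round(c["fx"]*q[0]/q[2]+c["cx"],1),round(c["fy"]*q[1]/q[2]+c["cy"],1)]
    P=np.array([.4752,-.189]);a=pr([*P,.048]);print(n,"rim",a,"foot exp",pr([*s["ee_pos"][:2],s["ee_pos"][2]-.0854]))
    x,y=int(a[0]),int(a[1]);x0,y0=x-40,y-80;print("origin",x0,y0)
    cv2.imwrite(f"pics/f_{n}.png",cv2.resize(c["color"][y0:y0+110,x0:x0+80,::-1],(400,550),interpolation=2))
cv2.imwrite("pics/f.png",np.hstack([cv2.imread("pics/f_scene.png"),cv2.imread("pics/f_side.png")]))
E
```

```text
inc [-0.0004 -0.0023 -0.    ] [-0.0003 -0.0006  0.1198] now [ 0.4755 -0.1885  0.2733] yaw 51.62
scene rim [np.float64(178.4), np.float64(178.6)] foot exp [np.float64(171.3), np.float64(154.4)]
origin 138 98
side rim [np.float64(312.1), np.float64(154.2)] foot exp [np.float64(316.0), np.float64(116.9)]
origin 272 74
```

View pics/f.png

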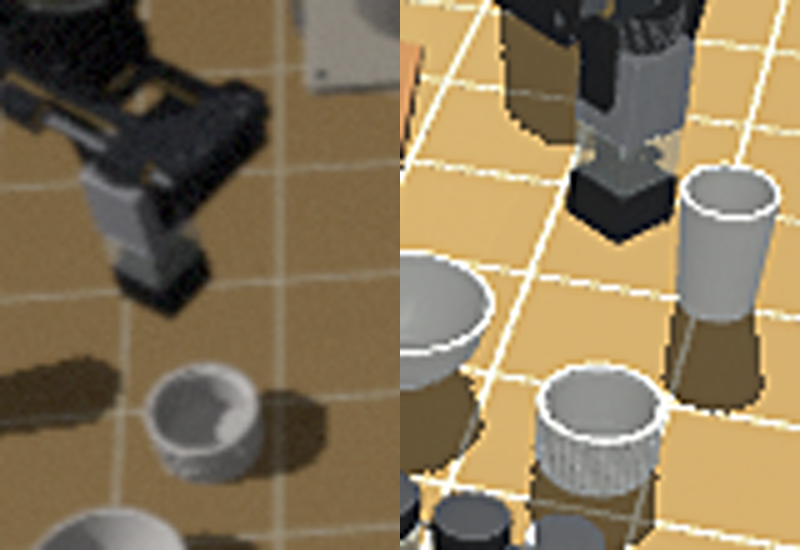

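Both views agree: the foot is within 1–2 px of its expected place, (220,214) right and (164,278) left. The ramekin is straight below, and nothing is in the way of the descent.

>>> play_rows --increments "0 0 0 0 -0.001 0.015 0.3;0 0 0 0 -0.001 0.04 0.3;0 0 0 0 -0.001 0.07 0.3;0 0 0 0 -0.001 0.095 0.3;0 0 0 0 -0.001 0.112 0.3;0 0 0 0 -0.001 0.119 0.3;0 0 0 0 -0.001 0.119 0.3;0 0 0 0 -0.001 0.119 0.3"

```text
time: 10.95
ee_pos: [0.4747, -0.1911, 0.1554]
eef_rot: [0.33, 0.944, -0.0, -0.0]
ft_force: [0.6, 0.3, -4.4]
width: 0.0455
grip_force: 29.7
```

```bash
python3 - <<'E'
from bench import *
from h import *
s=read_state();inc(s,[.4752,-.189,.1535],yawof(s));print(np.abs(s["joint_vel"]).max())
for n in("scene","side"):
    c=camera(n);T=c["camera_from_world"]
    def pr(p):
        q=T[:3,:3]@np.array(p)+T[:3,3];return [round(float(c["fx"]*q[0]/q[2]+c["cx"]),1),round(float(c["fy"]*q[1]/q[2]+c["cy"]),1)]
    a=pr([.4752,-.189,.048]);x0,y0=int(a[0])-40,int(a[1])-80
    b=np.array(pr([*s["ee_pos"][:2],s["ee_pos"][2]-.0854]));print(n,"foot exp crop",(b-[x0,y0])*5)
    cv2.imwrite(f"pics/g_{n}.png",cv2.resize(c["color"][y0:y0+110,x0:x0+80,::-1],(400,550),interpolation=2))
cv2.imwrite("pics/g.png",np.hstack([cv2.imread("pics/g_scene.png"),cv2.imread("pics/g_side.png")]))
E
```

```text
inc [-0.0009 -0.0005 -0.    ] [0.0009 0.0019 0.0018] now [ 0.4747 -0.1911  0.1554] yaw 51.49
0.00749803607112478
scene foot exp crop [194. 385.]
side foot exp crop [205.  371.5]
```

View pics/g.png

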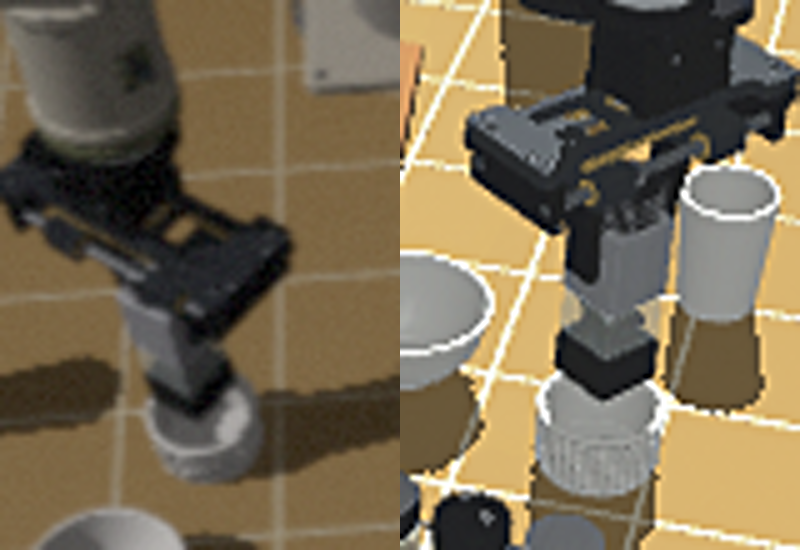

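The mill hangs upright, its foot just above the ramekin (side crop (605,370), rim centre at (601,408)). One small correction, then I hand in.

>>> play_rows --increments "0 0 0 0.001 0.002 0.002 0.3;0 0 0 0.001 0.002 0.002 0.3;0 0 0 0.001 0.002 0.002 0.3;0 0 0 0.001 0.002 0.002 0.3;0 0 0 0.001 0.002 0.002 0.3"

```text
time: 11.55
ee_pos: [0.4745, -0.1893, 0.1524]
eef_rot: [0.33, 0.944, -0.0, -0.001]
ft_force: [0.0, -0.1, -4.8]
width: 0.0463
grip_force: 29.7
```

```bash
python3 -c "
from bench import *
s=read_state();print(s['ee_pos'],s['width'],s['grip_force'],close_job())"
```

```text
the job is handed in; nothing more can be done
[ 0.47450365 -0.18930906  0.15238834] 0.0463264514815103 29.708221333567053 None
```

The job is handed in at 11.6 s: the sleeve is on 4 and the gripper is holding the pepper mill upright over the middle of the ramekin, its foot about 2 cm above the rim by my estimate; the verdict was not shown.

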